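# Set the microscope lamp to step five and switch it on

### The arm

A 6-joint arm with a two-finger parallel gripper is mounted at the origin on the work surface. World frame = base frame: x ahead of the robot, y to its left, z up, the work surface at z = 0. Lengths are in m, angles in rad, forces in N, time in s.
With the tool pointing down it reaches from about 0.375 to 0.9 m from the base axis. Payload 3.1 kg.
Tool frame: the origin (TCP) lies on the centre line of the jaws, within the pads' length; the fingertips stand robot.tcp_to_tips ahead of it and the grasp point (between the pads) lies 3 mm ahead of it (robot.tcp_to_tips is the distance from the TCP to the fingertips, in m); z points along the fingers, y is the line along which they close (so a half turn about z gives the same grasp; the last joint's range is limited). The gripper opens to 87 mm and grips with 3 to 60 N. Pads are 19 mm wide; open, the fingers measure 117 mm over their backs; the gripper's body (75 mm by 190 mm) begins 51 mm behind the grasp point.
Start: joints at [1.169, 0.527, 1.433, -0, 1.181, -0.178], TCP at [0.139, 0.609, 0.245] pointing down, gripper open.
Joint ranges: [-3.08, 3.08], [-0.75, 2.2], [0.22, 2.44], [-1.43, 4.57], [0, 2.65], [-2.85, 2.85]. Speed limits (rad/s): [2.79, 2.79, 3.14, 3.14, 3.14, 3.14].

### API

Orientations are given as a unit quaternion [x, y, z, w].
In Python, from rig import robot gives the robot as it stands. The module is installed in compiled form; this text tells all that it offers.
- The arm moves only by the shell command python3 -m jog 'ROWS' [FORCE]. ROWS is JSON, one flat list of numbers, 5 for each row, row after row: the finger opening in m, from 0 to 0.087, then the shift along the tool's x, y, z in m, then the turn about the tool's z in units of 10 degrees (1.0 is 10 degrees). In form: [claw, x, y, z, roll, claw, x, y, z, roll, ...]. A call has 1 to 20 rows; each row shifts and turns the commanded pose from where the row before left it, along the tool's axes as they then stand; what a row does not reach is not made up. A row lasts 1/8 s, in which the tool goes at most 62.5 mm and 10.7 degrees, less where a joint would pass 70% of its speed; a pose out of reach is approached as far as the arm can. A call with a gripper value outside its range is refused whole. The fingers move at their own pace and stop on an object; FORCE is the grip in N (left out, the last holds). Time passes only in rows, so rows that do not move let the fingers close. It gives the time, the measured TCP pose, the force, the opening and the grip force at its end, in the units of the state.
- robot.get_obs(): the state, without advancing time (a new reading comes with each control period).
- robot.camera(name): name is "scene" or "top" or "wrist"; returns the picture (420x560x3 uint8, blue, green, red); there is no depth.
- robot.camera_model(name): a dict with "fx", "fy", "cx", "cy" (pixels), "R" (3x3) and "t" (3): a world point X has camera coordinates R X + t; the wrist camera has in their place "tool_from_camera" (4x4, takes a point from camera to tool coordinates, whose origin is the TCP and whose axes are the flange's). Camera axes: x right, y down, z forward; pixel columns grow to the right and rows downward; lengths in m; the calibration is good to about 2 mm. The wrist camera is an equidistant fisheye: a pixel r from the principal point sees the ray r / f radians off the axis. A picture is of the moment at which its call begins: read the wrist's pose just before it. camera_model takes no time and is no camera call.
- robot.hand_in(): hands the job in; it is judged then, once.
Trained networks look in the newest picture that a camera, given by its name, has taken for a name from the list of things; names that differ only in an ending like _2 or _b are one class to them, and where a whole thing is asked for, a point or a joint stands for the part that bears it (a point fixed in the world has none). Each returns a list of dicts, best first, with "conf" (0 to 1); they miss things now and then, are a little off and sometimes report something else, mostly with a low value. They report only what shows in the picture. A call takes as long as a camera call.
- robot.look_for(camera, label): "extent" ([centre column, centre row, width, height] in pixels, round what is visible of it).
- robot.outline_of(camera, label): "region" (420x560 bool, what is visible of it) and "extent" ([centre column, centre row, width, height] in pixels, round what is visible of it).
The state is a dict: "time": time; "q": joint angles; "joint_velocities": joint speeds; "joint_torque": joint torques, N m; "position": TCP position; "tool_rot": TCP orientation; "ft_force": force on the tool from outside, world axes, zero at the start; "moment": the same for the moment, N m; "grip_width": finger opening in m; "grip_force": force on a finger pad.
Only numpy, scipy, OpenCV 4.12 (cv2) and the standard library are available. Lean on these libraries where they do the work, as an engineer would, in place of code of your own. Each camera call takes 0.05 s, during which the arm holds its last target. There are 200 camera calls.

### The job

Make the microscope's lamp ready: with a fingertip, push the long pointer of the step switch on the lamp control unit round, click by click, until it rests at the fifth of its seven dots (counted clockwise from the smallest), and only then press the round lamp key beside it all the way down and let it come up again. Push gently on one side of the pointer - do not pinch it between the fingers - and leave the small knurled trim knob and all the loose things on and around the unit as they are.

Things in the scene. Friction and masses are not known exactly. Their poses are not given: they have to be found in the camera images.
- lamp_unit: The lamp control unit: a low white box, 200 mm deep (x), 250 wide (y), 70 high, fixed to the desk, with the controls on its flat grey top panel. Origin: centre of its underside, on the desk. x runs from its front (operator's) edge to its back edge, y to its left, z up; 'in the unit' means in this frame. Its place and yaw (within 0.5 rad of the robot's x) vary; the loose things come along with it.
- selector (a joint): The step switch, rad, growing clockwise from above. 0 = first (smallest) dot, pointer to the unit's left (+y); one click = 0.5236; 1.5708 = fourth dot, pointer to the back (+x); 2.0944 = fifth; 3.1416 = seventh (end stop). Starts at dot 1, 2 or 3. Moving it off a dot takes up to 0.1 N m (3 N at 33 mm); just past half-way a sprung ball snaps it on by itself into the next dot's position and holds it there.
- selector_axis (a point): Centre of the step switch on its vertical axis, at the top of its bar: in the unit at x 0, y +45 mm, 30 mm above the panel (100 above the desk). x points along the pointer. A black bar 14 mm wide on a round skirt of 24 mm radius, 6 mm high; the bar stands 6 to 30 mm above the panel and reaches from 24 mm behind the axis to 46 mm ahead of it (the long end, white line on top, is the pointer).
- pointer_tip (a point): The pointing end of the bar, on its top, 46 mm from the axis.
- flank_left: The left long side of the pointer bar (seen along the pointer), a flat upright face 58 mm long and 23 mm high; origin at the face's middle, 2 mm inside it, 5 mm left of the bar's centre line, 11 mm ahead of the axis and 17.5 mm above the panel; its x axis points along the pointer, y outward to the left. Pushing here turns the switch clockwise.
- flank_right: The opposite, right long side of the bar, likewise, 5 mm right of the centre line; pushing here turns it anticlockwise.
- fifth_dot (a point): Centre of the fifth printed dot on the panel. The seven black dots, 4.4 mm (first) growing clockwise to 11.6 mm (seventh) in diameter, stand on a circle of 58 mm radius about the switch axis, 30 degrees apart.
- lamp_key (a joint): The lamp key's travel in m: 0 up, 0.006 fully down. A spring raises it: it begins to give at 1.5 N and is fully down at 4.5 N.
- lamp_key_top (a point): Centre of the top of the lamp key, a round flat-topped white key of 30 mm diameter in a metal collar of 42 mm diameter and 6 mm height: in the unit at x -50, y -75 mm; top 14 mm above the panel (84 mm above the desk) when up, 8 mm when down.
- trim_knob (a joint): The trim knob's angle in rad, 0 at the start; to be left alone (turned by less than 0.3).
- trim_knob_top (a point): Centre of the top of the small round knurled black trim knob, 24 mm in diameter, 17 mm high: in the unit at x +55, y -95 mm.
- sample_on_unit: A flat steel sample set in a black resin puck, 30 mm in diameter, 18 mm high, loose on the unit's panel near x +68, y -30 mm in the unit; origin at the centre of its underside.
- sample_on_desk: A like puck in grey resin, 30 mm in diameter, 18 mm high, loose on the desk to the right of the unit; origin at the centre of its underside.
- oil_bottle: A small brown bottle with black cap, 32 mm in diameter, 75 mm high, loose on the desk to the left; origin at the centre of its underside.
- sample_jar: A glass jar with white lid, 54 mm in diameter, 55 mm high, loose on the desk to the left; origin at the centre of its underside.
- remote: A black hand remote, 150 x 42 x 16 mm, lying on the desk to the right; origin at the centre of its underside, x along its length.
- tweezers: Steel tweezers, 120 mm long, 8 mm wide, 8 mm high, lying loose on the unit's panel along its front edge, near x -83, y +45 mm in the unit; origin at the centre of its underside, x along its length.
- dust_blower: A black rubber dust blower standing on the desk to the right, bulb 56 mm in diameter, nozzle up, 105 mm high; origin at the centre of its underside.

How it is judged:
By the outcome, as a careful person would: the job done as asked, in the order asked, and still so for the second after the job is handed in, with the robot touching nothing.
It also fails if it takes over 54 s, if anything falls off the work surface, if the arm or the gripper's body presses on something with over 40 N, if the wrist force passes 120 N, or if a joint passes its speed limit or range.

## Working session

There is one attempt and no reset: what is moved stays moved. The work goes in short steps, Python scripts to look and compute and a shell command to move; the robot and the scene stay as the last step left them, time stands still between calls to the robot, and variables do not carry over. Pictures are saved under pics/ and viewed, at most 10 in all, crops included, and the job is handed in when it is done.

```bash
mkdir -p pics; cat > h.py <<'E'
import numpy as np, cv2
from rig import robot
from scipy.spatial.transform import Rotation as Rn
def ray_plane(cam,px,z):
    m=robot.camera_model(cam);R=np.array(m["R"]);t=np.array(m["t"])
    d=R.T@np.array([(px[0]-m["cx"])/m["fx"],(px[1]-m["cy"])/m["fy"],1]);c=-R.T@t
    return c+d*(z-c[2])/d[2]
E
python3 - <<'E'
from h import *
o=robot.get_obs();print({k:np.round(v,3) for k,v in o.items()}, robot.tcp_to_tips)
for c in ("top","scene"): cv2.imwrite(f"pics/{c}0.png",robot.camera(c))
for n,z in (("lamp_unit",.07),("selector",.1),("pointer_tip",.1),("lamp_key_top",.084),("trim_knob_top",.087),("sample_on_unit",.088),("fifth_dot",.07)):
    for r in robot.look_for("top",n)[:2]:
        print(n,round(r["conf"],2),np.round(r["extent"],1),np.round(ray_plane("top",r["extent"],z),4))
E
```

```text
{'time': np.float64(0.0), 'q': array([ 1.168,  0.528,  1.434, -0.   ,  1.181, -0.178]), 'joint_velocities': array([ 0.001, -0.001,  0.001, -0.001,  0.   ,  0.   ]), 'joint_torque': array([ -0.   , -44.004, -17.659,   0.063,   0.058,  -0.   ]), 'position': array([0.138, 0.609, 0.244]), 'tool_rot': array([ 0.112,  0.994, -0.001, -0.   ]), 'ft_force': array([-0.198,  0.321,  0.16 ]), 'moment': array([ 0.006, -0.085,  0.03 ]), 'grip_force': np.float64(0.0), 'grip_width': np.float64(0.087)} 0.022
lamp_unit 0.83 [317.5 234.2 129.7 114.7] [ 0.5225 -0.0359  0.07  ]
lamp_unit 0.63 [225.1 184.3  26.6  25.6] [0.6284 0.1668 0.07  ]
selector 0.96 [291.6 223.9  29.9  29.2] [0.54   0.0197 0.1   ]
pointer_tip 0.97 [295.1 223.5  30.1  26. ] [0.5409 0.0125 0.1   ]
lamp_key_top 0.51 [347.5 259.6  11.4  12.7] [ 0.4694 -0.0974  0.084 ]
trim_knob_top 0.64 [366.3 215.9  12.4   9.7] [ 0.5612 -0.1371  0.087 ]
trim_knob_top 0.4 [292.2 223.9  25.2  26.1] [0.5416 0.0185 0.087 ]
sample_on_unit 0.71 [340.2 206.8  15.9  11.4] [ 0.5795 -0.0822  0.088 ]
fifth_dot 0.8 [314.6 232.9 132.2 119. ] [ 0.5252 -0.0296  0.07  ]
```

View pics/top0.png

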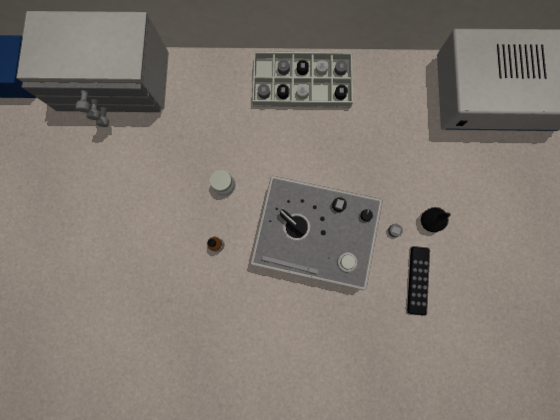

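View pics/scene0.png

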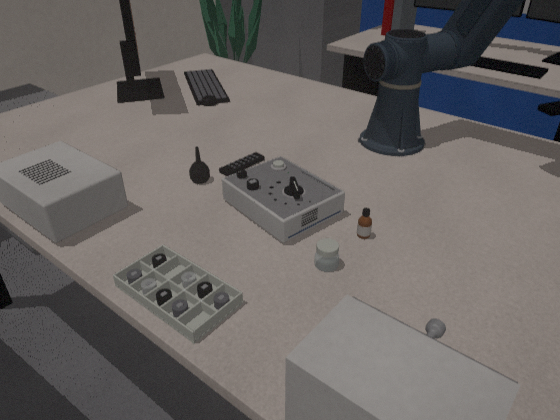

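The unit is yawed about -11°, with the pointer toward (281,211) at about dot 2, so it needs three clicks. The skirt centre is at (297,227), the key at (347,261), and dot 5 at (315,207). I'll move over the switch at the current height, close the fingers, and look from near.

```bash
python3 -m jog '[0,-0.032,-0.032,0,0,0,-0.032,-0.032,0,0,0,-0.032,-0.032,0,0,0,-0.032,-0.032,0,0,0,-0.032,-0.032,0,0,0,-0.032,-0.032,0,0,0,-0.032,-0.032,0,0,0,-0.032,-0.032,0,0,0,-0.032,-0.032,0,0,0,-0.032,-0.032,0,0,0,-0.032,-0.032,0,0,0,-0.032,-0.032,0,0,0,-0.032,-0.032,0,0,0,-0.032,-0.032,0,0,0,-0.032,-0.032,0,0,0,-0.032,-0.032,0,0,0,0,0,0,0.9,0,0,0,0,0.9,0,0,0,0,0.9,0,0,0,0,0]' 10
cat >> h.py <<'E'
def tool():
    o=robot.get_obs();return np.array(o["position"]),Rn.from_quat(o["tool_rot"]).as_matrix()
def wray(px,z,pose):
    m=robot.camera_model("wrist");T=np.array(m["tool_from_camera"]);f=m["fx"]
    u=np.array([px[0]-m["cx"],px[1]-m["cy"]]);r=np.hypot(*u);a=r/f
    d=np.r_[np.sin(a)*u/max(r,1e-9),np.cos(a)]
    p,R=pose;c=p+R@T[:3,3];d=R@T[:3,:3]@d
    return c+d*(z-c[2])/d[2]
E
python3 - <<'E'
from h import *
pose=tool();print(np.round(pose[0],4),np.round(pose[1],3))
im=robot.camera("wrist");cv2.imwrite("pics/w0.png",im)
cv2.imwrite("pics/w0b.png",cv2.resize(im,(784,588),interpolation=cv2.INTER_CUBIC))
for n,z in (("lamp_unit",.07),("selector",.09),("pointer_tip",.1),("lamp_key_top",.084),("trim_knob_top",.087),("sample_on_unit",.088),("fifth_dot",.07)):
    for r in robot.look_for("wrist",n)[:1]:
        print(n,round(r["conf"],2),np.round(r["extent"],1),np.round(wray(r["extent"],z,pose),4))
E
```

```text
time: 2.95
position: [0.5243, -0.0035, 0.2447]
tool_rot: [0.34, 0.941, 0.0, 0.0]
ft_force: [0.6, 0.4, 0.2]
grip_width: 0.0007
grip_force: 0.0
[ 0.5243 -0.0035  0.2447] [[-0.769  0.639  0.   ]
 [ 0.639  0.769 -0.   ]
 [-0.     0.    -1.   ]]
lamp_unit 0.81 [264.2 159.8 276.9 170.2] [0.4861 0.0048 0.07  ]
selector 0.92 [316.5 197.9  78.7  43.5] [0.5434 0.0215 0.09  ]
pointer_tip 0.79 [316.2 199.6  77.9  46.8] [0.542  0.0209 0.1   ]
lamp_key_top 0.85 [176.6 216.3  30.8  30.6] [ 0.471  -0.0969  0.084 ]
```

View pics/w0b.png

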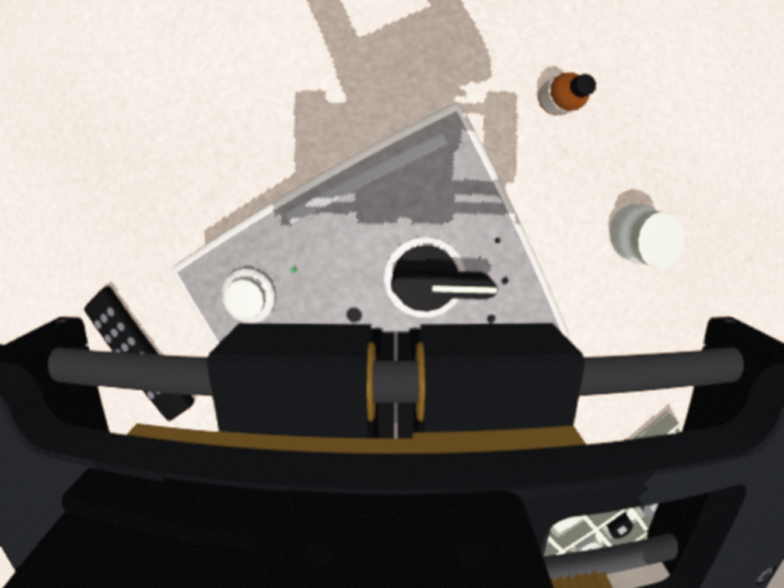

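Wrist view (enlarged 1.4x): skirt centre (424,277), pointer line (432,288)→(496,290), dots 1–3 at (498,240), (505,280) and (491,319), dot 7 at (354,314), key at (244,299). The pointer is at dot 2. Next I'll fit the unit pose.

```bash
cat > fit.py <<'E'
from h import *
pose=tool()
def dot(k,z=.07):
    a=np.pi/2-(k-1)*np.pi/6; return [.058*np.cos(a),.045+.058*np.sin(a)]
O=[];W=[]
for px,u,z in (((498,240),dot(1),.07),((505,280),dot(2),.07),((491,319),dot(3),.07),((354,314),dot(7),.07),((244,299),[-.05,-.075],.084),((424,277),[0,.045],.074)):
    O.append(u);W.append(wray(np.array(px)/1.4,z,pose)[:2])
O=np.array(O);W=np.array(W)
A=O-O.mean(0);B=W-W.mean(0)
yaw=np.arctan2((A[:,0]*B[:,1]-A[:,1]*B[:,0]).sum(),(A*B).sum())
R=np.array([[np.cos(yaw),-np.sin(yaw)],[np.sin(yaw),np.cos(yaw)]]);t=W.mean(0)-R@O.mean(0)
print("yaw",yaw,"t",t);print(np.round((O@R.T+t-W)*1e3,1))
ax=R@[0,.045]+t; key=R@[-.05,-.075]+t
l=[wray(np.array(p)/1.4,.1,pose)[:2] for p in ((432,288),(496,290))]
print("axis",ax,"key",key,"key top cam",ray_plane("top",(347.5,261),.084),"tip",l[1],"pointer ang world deg",np.degrees(np.arctan2(*(l[1]-ax)[::-1])),"expected dot2",60+np.degrees(yaw))
# finger centre: 34 mm along pointer, 30 mm to left at dot 2
a=np.radians(60)+yaw;p=np.array([np.cos(a),np.sin(a)]);n=np.array([-p[1],p[0]])
T=ax+.033*p+.030*n; Rt=pose[1]
print("target",T,"tool shift mm",1e3*Rt.T@np.r_[T-pose[0][:2],0],"roll deg needed",np.degrees(np.arctan2(Rt[1,1],Rt[0,1])-a))
E
python3 fit.py
```

```text
yaw -0.2050213285285457 t [ 0.5309331  -0.03351892]
[[-0.3 -0.2]
 [-0.1 -0.2]
 [-0.7  0.4]
 [-0.1  0.1]
 [-0.5 -0.2]
 [ 1.5  0.2]]
axis [0.54009457 0.01053863] key [ 0.46671117 -0.09676876] key top cam [ 0.46654025 -0.0973341   0.084     ] tip [0.57010027 0.0439178 ] pointer ang world deg 48.04652040164299 expected dot2 48.25314316514923
target [0.53968449 0.05513495] tool shift mm [2.56154549e+01 5.48605000e+01 1.39654528e-04] roll deg needed 1.9602628964412114
```

```bash
python3 -m jog '[0,0.0128,0.0275,0,0.2,0,0.0128,0.0274,0,0,0,0,0,0.03,0,0,0,0,0.03,0,0,0,0,0.03,0,0,0,0,0.03,0,0,0,0,0.0187,0,0,0,0,0,0]'
python3 - <<'E'
from h import *
p,R=tool();ax=np.array([.5401,.0105]);v=R.T@np.r_[p[:2]-ax,0]
print("rel to axis in tool mm",v*1e3,np.round(p,4),"y ang",np.degrees(np.arctan2(R[1,1],R[0,1])))
im=robot.camera("wrist");cv2.imwrite("pics/w1.png",im)
E
```

```text
time: 4.35
position: [0.5398, 0.0549, 0.1045]
tool_rot: [0.357, 0.934, -0.0, -0.002]
ft_force: [0.8, -0.0, 0.1]
grip_width: 0.0005
grip_force: 0.0
rel to axis in tool mm [2.98403522e+01 3.28801524e+01 1.62732779e-02] [0.5398 0.0549 0.1045] y ang 48.196179053356396
```

View pics/w1.png

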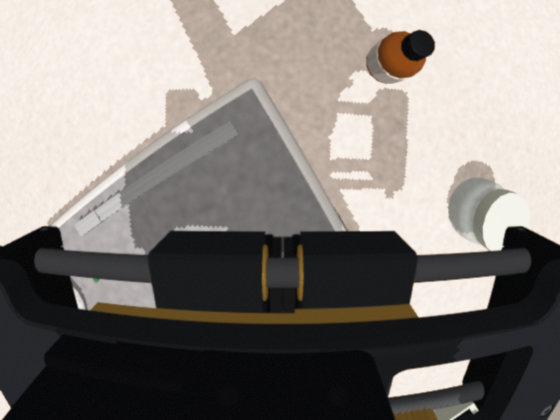

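The switch is hidden under the gripper here, with only the tweezers and front edge in view. I'll approach by force, expecting contact about 13 mm along -x.

```bash
python3 -m jog '[0,-0.004,0,0,0,0,-0.004,0,0,0,0,-0.003,0,0,0,0,0,0,0,0]'; python3 -m jog '[0,-0.002,0,0,0,0,0,0,0,0]';python3 -m jog '[0,-0.002,0,0,0,0,0,0,0,0]'
```

```text
time: 4.9
position: [0.5494, 0.0472, 0.1062]
tool_rot: [0.357, 0.934, 0.0, 0.0]
ft_force: [0.5, -0.1, -0.5]
grip_width: 0.0002
grip_force: 0.0
time: 5.15
position: [0.5503, 0.0463, 0.1059]
tool_rot: [0.357, 0.934, 0.0, -0.0]
ft_force: [-0.5, 0.4, 0.3]
grip_width: 0.0005
grip_force: 0.6
time: 5.4
position: [0.5518, 0.0453, 0.1058]
tool_rot: [0.357, 0.934, 0.0, -0.0]
ft_force: [-0.2, 3.3, 1.6]
grip_width: 0.0007
grip_force: 1.6
```

Contact. Next I'll rotate about the switch axis in 5° steps. With v=(15,33) mm, each row is dx=-2.93, dy=+1.18, roll 0.5.

```bash
python3 -m jog '[0,-0.0029,0.0012,0,0.5,0,-0.0029,0.0012,0,0.5,0,-0.0029,0.0012,0,0.5,0,-0.0029,0.0012,0,0.5,0,-0.003,0.0012,0,0.5,0,-0.0029,0.0012,0,0.5,0,-0.0029,0.0012,0,0.5,0,-0.0029,0.0012,0,0.5,0,-0.0029,0.0012,0,0.5,0,-0.003,0.0012,0,0.5,0,0,0,0,0]'
cat > st.py <<'E'
from h import *
p,R=tool();ax=np.array([.5401,.0105]);v=R.T@np.r_[p[:2]-ax,0]
print("rel mm",v*1e3,"y ang rel unit",np.degrees(np.arctan2(R[1,1],R[0,1]))+11.75, "force tool",R.T@robot.get_obs()["ft_force"])
E
python3 st.py
```

```text
time: 6.78
position: [0.575, 0.0237, 0.1057]
tool_rot: [0.718, 0.696, -0.0, 0.001]
ft_force: [0.4, 0.1, 0.2]
grip_width: 0.0006
grip_force: 0.0
rel mm [1.42561168e+01 3.44798002e+01 5.37701614e-03] y ang rel unit 10.004006955553546 force tool [ 0.09322169  0.44199637 -0.24526322]
```

```bash
python3 -m jog '[0,-0.0029,0.0012,0,0.5,0,-0.0029,0.0012,0,0.5,0,-0.0029,0.0012,0,0.5,0,-0.0029,0.0012,0,0.5,0,0,0,0,0]'; python3 st.py; python3 -m jog '[0,-0.0029,0.0012,0,0.5,0,-0.0029,0.0012,0,0.5,0,0,0,0,0]'; python3 st.py;  python3 -m jog '[0,-0.0012,0.0004,0,0.2,0,0,0,0,0]'; python3 st.py
```

```text
time: 7.4
position: [0.5778, 0.0128, 0.1058]
tool_rot: [0.828, 0.561, 0.001, -0.0]
ft_force: [0.8, 5.0, -1.1]
grip_width: 0.0006
grip_force: 2.6
rel mm [1.61083933e+01 3.41423979e+01 2.92841093e-02] y ang rel unit -9.991036859398285 force tool [ 4.99449611 -1.0853451   1.09023948]
time: 7.78
position: [0.5775, 0.0052, 0.1059]
tool_rot: [0.873, 0.488, -0.0, 0.001]
ft_force: [0.1, 0.0, -0.1]
grip_width: 0.0009
grip_force: 0.0
rel mm [1.51001015e+01 3.46603733e+01 2.63249099e-02] y ang rel unit -19.880290952452455 force tool [0.09066469 0.07901918 0.0630483 ]
time: 8.02
position: [0.5771, 0.0044, 0.1059]
tool_rot: [0.882, 0.471, -0.0, 0.0]
ft_force: [-0.2, -0.2, -0.4]
grip_width: 0.0002
grip_force: 0.0
rel mm [1.54779763e+01 3.41500191e+01 1.07260617e-02] y ang rel unit -22.023402405461397 force tool [-0.31114224 -0.06143239  0.38636364]
```

The force rose to 5 N and then dropped to 0, so it snapped into dot 5. I'll back off, rise and check.

```bash
python3 -m jog '[0,0.008,0,0,0,0,0.008,0,0,0,0,0,0,-0.035,0,0,0,0,-0.035,0,0,0,0,-0.035,0,0,0.03,-0.02,-0.035,0,0,0.03,-0.02,0,0,0,0.03,-0.02,0,0,0,0,0,0,0]'; python3 - <<'E'
from h import *
pose=tool();p,R=pose
im=robot.camera("wrist");cv2.imwrite("pics/w2.png",cv2.resize(im,(784,588),interpolation=cv2.INTER_CUBIC))
k=np.array([.4667,-.0968,.084]);print(p,"to key tool mm",1e3*R.T@(k-p))
for r in robot.look_for("wrist","lamp_key_top")[:1]: print(r["conf"],wray(r["extent"],.084,pose))
E
```

```text
time: 9.15
position: [0.5859, 0.1291, 0.246]
tool_rot: [0.881, 0.473, 0.0, -0.0]
ft_force: [-0.0, -0.2, 0.0]
grip_width: 0.0009
grip_force: 0.0
[0.58586583 0.12906298 0.2460161 ] to key tool mm [-254.17800894   25.59249729  161.87143645]
```

View pics/w2.png

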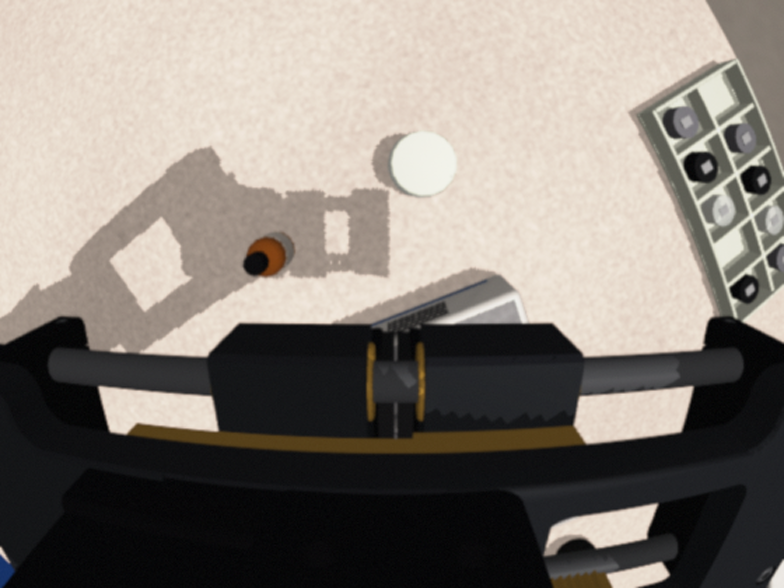

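Wrong side: this view shows only the jar, the bottle and the unit's edge. I'll go above the key, where the camera will look back at the switch.

```bash
python3 -m jog '[0,-0.0424,0.0043,0,0,0,-0.0424,0.0043,0,0,0,-0.0424,0.0043,0,0,0,-0.0424,0.0043,0,0,0,-0.0424,0.0043,0,0,0,-0.0424,0.0043,0,0,0,0,0,0,0,0,0,0,0,0]'; python3 - <<'E'
from h import *
pose=tool();p,R=pose
im=robot.camera("wrist");cv2.imwrite("pics/w3.png",cv2.resize(im,(784,588),interpolation=cv2.INTER_CUBIC))
k=np.array([.4667,-.0968,.084]);print(p,"to key tool mm",1e3*R.T@(k-p))
E
```

```text
time: 10.25
position: [0.4661, -0.1001, 0.2459]
tool_rot: [0.883, 0.47, 0.0, -0.0]
ft_force: [-0.6, 0.1, -0.0]
grip_width: 0.0005
grip_force: 0.0
[ 0.46607904 -0.10006199  0.24592031] to key tool mm [  2.99490252  -1.33285227 161.92117066]
```

View pics/w3.png

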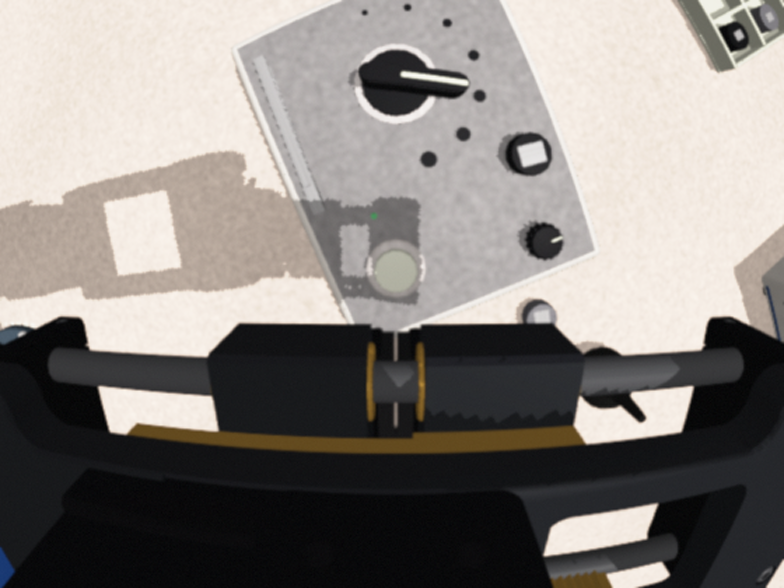

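The pointer is at dot 5: its line runs (403,75)→(467,83), 7° down in the image, and the direction from axis to dot 5 at (480,95) is 8° down. The puck (530,154), trim knob (545,241) and tweezers are in place. Now the key at (396,271).

```bash
python3 -m jog '[0,0.003,-0.0013,0.03,0,0,0,0,0.03,0,0,0,0,0.03,0,0,0,0,0.03,0,0,0,0,0.012,0,0,0,0,0.002,0,0,0,0,0,0]'; python3 -m jog '[0,0,0,0.002,0,0,0,0,0.002,0,0,0,0,0,0]'; python3 -m jog '[0,0,0,0.002,0,0,0,0,0.001,0,0,0,0,0,0]'
```

```text
time: 11.18
position: [0.4673, -0.0963, 0.1125]
tool_rot: [0.882, 0.471, 0.0, 0.001]
ft_force: [0.2, -1.0, 0.5]
grip_width: 0.0006
grip_force: 0.0
time: 11.55
position: [0.4666, -0.0964, 0.108]
tool_rot: [0.882, 0.471, 0.0, 0.0]
ft_force: [0.4, -1.2, -0.7]
grip_width: 0.0004
grip_force: 0.0
time: 11.92
position: [0.4668, -0.0965, 0.1049]
tool_rot: [0.882, 0.471, 0.0, 0.0]
ft_force: [-0.1, -0.2, 2.4]
grip_width: 0.0003
grip_force: 1.0
```

```bash
python3 -m jog '[0,0,0,0.002,0,0,0,0,0.002,0,0,0,0,0,0]'; python3 -m jog '[0,0,0,0.001,0,0,0,0,0.0005,0,0,0,0,0,0]'
```

```text
time: 12.3
position: [0.4668, -0.0965, 0.1009]
tool_rot: [0.882, 0.471, 0.0, 0.0]
ft_force: [0.2, 0.1, 4.7]
grip_width: 0.0006
grip_force: 2.0
time: 12.68
position: [0.4667, -0.0965, 0.1003]
tool_rot: [0.882, 0.471, 0.0, 0.0]
ft_force: [-1.4, -0.1, 10.8]
grip_width: 0.0002
grip_force: 5.9
```

Bottomed out: 10.8 N, with the descent stalled. Now I'll release and rise.

```bash
python3 -m jog '[0,0,0,0,0,0,0,0,-0.003,0,0,0,0,-0.005,0,0,0,0,-0.015,0,0,0,0,-0.03,0,0,0,0,-0.03,0,0,0,0,-0.03,0,0,0,0,-0.03,0,0,0,0,0,0,0,0,0,0,0]'; python3 - <<'E'
from h import *
im=robot.camera("wrist");cv2.imwrite("pics/w4.png",cv2.resize(im,(784,588),interpolation=cv2.INTER_CUBIC))
E
```

```text
time: 13.92
position: [0.4657, -0.0959, 0.2415]
tool_rot: [0.882, 0.471, -0.001, -0.001]
ft_force: [0.4, -1.0, 0.1]
grip_width: 0.0006
grip_force: 0.0
```

View pics/w4.png

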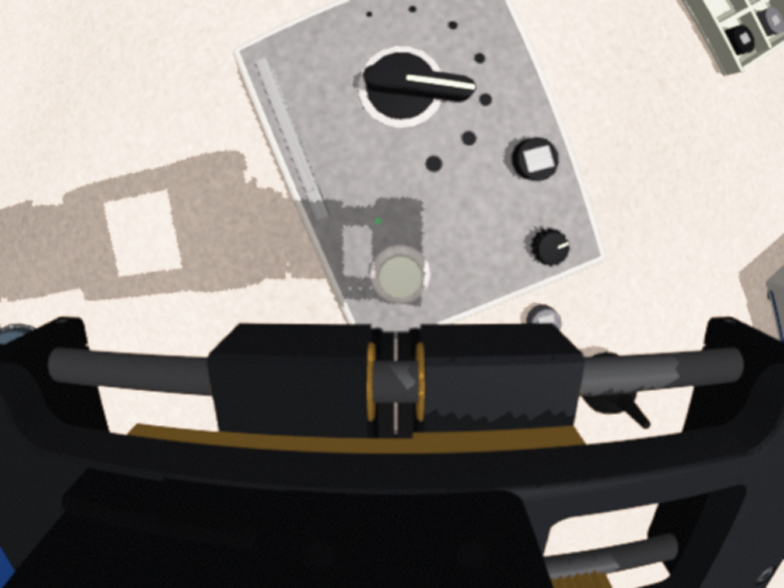

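The pointer is still at dot 5 (line to (473,87), dot 5 at (486,99)). The key at (400,275) is up, and the trim knob (550,246), puck (535,159) and tweezers are undisturbed.

```bash
python3 -c "
from rig import robot
print(robot.hand_in())"
```

```text
the job is handed in; nothing more can be done
None
```

I pushed the step switch from dot 2 to dot 5, then pressed the lamp key all the way down (10.8 N) and released it. The trim knob and the loose things on the unit look undisturbed in the last picture, and the job was handed in after about 14 s of robot time.

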